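# Knock a plaster block out of its mould and hold it up for inspection

### The job

Knock the freshly set plaster block out of its mould: press the pedal of the knock-out press right down to its stop and let it come back, so that the mould floor pushes the block up where you can get hold of it. Then take the block by its two long sides, lift it straight up until its underside is at least 10 cm above the mould's rim, and finish while still holding it there over the mould, level and still, so that I can look at the stone face underneath. It is still soft, so keep it level all the way, and do not disturb the other things on the bench.

Things in the scene. Friction and masses are not known exactly. Their poses are not given: they have to be found in the camera images.
- press: Bench knock-out press, standing firm on rubber feet (it cannot be pushed about): grey base plate 232 x 136 mm (from 182 mm on its -x side to 50 mm on its +x side), an aluminium mould frame 82 mm (its x) by 132 mm (its y), walls 14 mm thick, whose rim is 92 mm above the bench, and a pedal in front of it. Origin: on the bench under the middle of the mould. Its x axis points from the pedal to the mould, z up; the pedal lies on its -x side.
- mould_top (a point): Centre of the mould's mouth, at the height of its rim (92 mm above the bench); axes as the press.
- pedal_pad (a point): Middle of the top of the pedal's black rubber tread (44 x 54 mm), moving with the pedal. At rest it is about 135 mm from the mould's centre towards the press's -x side and 69 mm above the bench, sloping down towards the mould by 13 degrees; at the stop it is about 28 mm above the bench and slopes the other way.
- pedal (a joint): Pedal angle in rad: 0 at rest (up), 0.46 at its stop. The hinge is 36 mm above the bench, 50 mm to the press's -x side of the mould's centre, along its y axis. A spring brings the pedal back up when let go; pressing the tread down takes about 4 N at first and up to 10 N with the plate moving; at the stop it turns rigid.
- plate (a joint): Height in m of the knock-out plate (the floor of the mould) above its lowest place; 0 at the start, about 0.022 after a full stroke of the pedal. The pedal's inner end pushes it up. It is a stiff sliding fit (7 N), so it stays up with the block on it when the pedal comes back, but pushing down on the block would sink it again.
- block: White plaster block 50 (x) by 100 (y) by 30 mm (z), 0.13 to 0.27 kg, lying in the mould on the knock-out plate with 2 mm play all round, its flat back up and flush with the rim, its stone-patterned face down. Origin: centre of its underside; axes as the press at the start. After a full stroke it stands 22 mm proud of the rim and can be gripped across its 50 mm width from above.
- mixing_cup: Clear plastic mixing cup, 66 mm across, 75 mm high, standing behind the press. Origin: centre of its underside. Leave alone.
- sanding_block: Brown sanding block, 56 x 101 x 26 mm, on the bench front left. Origin: centre of its underside. Leave alone.
- tape_measure: Orange tape measure, 66 x 78 x 38 mm, behind the press. Origin: centre of its underside. Leave alone.

How it is judged:
By the outcome, as a careful person would: the job done as asked, in the order asked, and still so for the second after the job is handed in, while the arm keeps its last pose, push and grip.
It also fails if it takes over 54 s, if anything falls off the work surface, if the arm or the gripper's body presses on something with over 40 N, if the wrist force passes 120 N, or if a joint passes its speed limit or range.

### The arm

A 6-joint arm with a two-finger parallel gripper is mounted at the origin on a cart in front of the work surface, level with it; the furniture and walls round the work are solid. World frame = base frame: x ahead of the robot, y to its left, z up, the work surface at z = 0. Lengths are in mm, angles in rad, forces in N, time in s.
With the tool pointing down it reaches from about 350 to 875 mm from the base axis. Payload 4.2 kg.
Tool frame: the origin (TCP) lies on the mounting face of the last link; the fingertips stand 173 mm ahead of it and the grasp point (between the pads) lies 155 mm ahead of it (env.grip_depth is the distance from the TCP to the grasp point, in mm); z points along the fingers, x is the direction in which the jaws open and shut, and the axes are right-handed (so a half turn about z gives the same grasp; the last joint's range is limited). The gripper opens to 85 mm and grips with 20 to 120 N. Pads are 22 mm wide; open, the fingers measure 114 mm over their backs; the gripper's body (76 mm by 85 mm) begins 54 mm behind the grasp point. The pads swing forward as they close: fully open they stand 13 mm farther back than shut.
Start: joints at [1.479, 0.385, 0.008, 0, -1.194, -0.259], TCP at [214.748, 586.927, 404.712] pointing down, gripper open.
Joint ranges: [-3.14, 3.14], [-1.21, 2.06], [-1.07, 1.41], [-3.16, 2.05], [-2.99, -0.16], [-3.1, 3.1]. Speed limits (rad/s): [2.79, 2.79, 3.14, 3.14, 3.14, 3.14].

### API

Orientations are given as a rotation vector (axis times angle).
In Python, from cell import telemetry, cams, env gives the robot as it stands. The module is installed in compiled form; this text tells all that it offers.
- The arm moves only by the tool servo_tool, never from a script. Its argument "steps" is a list of rows, each a list of 3 entries, a list of its own where there are three numbers: the shift along the tool's x, y, z in m, then the turn, a rotation vector about the tool's x, y, z in rad, then the finger opening in m, from 0 to 0.0854. A call has 1 to 12 rows; each row is the pose to reach, as a shift and turn from the pose commanded when the call began, along the tool's axes at that moment; what a row does not reach only later rows make up. A row lasts 1/8 s, in which the tool goes at most 62.5 mm and 10.7 degrees, less where a joint would pass 70% of its speed; a pose out of reach is approached as far as the arm can. A call with a gripper value outside its range is refused whole. The fingers move at their own pace and stop on an object; the grip force is fixed at half the most. Time passes only in rows, so rows that repeat a pose let the fingers close. It gives the time, the measured TCP pose, the force and the opening at its end, in the units of the state.
- telemetry.get_state(): the state, without advancing time (a new reading comes with each control period).
- cams.camera(name): name is "side" or "top" or "wrist"; returns a dict with "image" (384x512x3 uint8, red, green, blue), "fx", "fy", "cx", "cy" (pixels), "k1" (the pictures are not rectified: a ray, as slopes to the right and down, at radius r is drawn at 1 + k1 r^2 times it, then the intrinsics apply), "cam_to_world" (4x4, takes a point from camera to world coordinates). Camera axes: x right, y down, z forward; pixel columns grow to the right and rows downward; lengths in mm; the calibration is good to about 2 mm. A picture is of the moment at which its call begins. There is no depth.
- env.sign_off(): hands the job in, once; it reports no verdict.
The state is a dict: "time": time; "q": joint angles; "dq": joint speeds; "tau": joint torques, N m; "ee_pos": TCP position; "tool_rot": TCP orientation; "contact_force": force on the tool from outside, world axes, zero at the start; "torque": the same for the moment, N m; "gripper_width": opening from 0.0 (shut) to 1.0 (fully open).
Only numpy, scipy, OpenCV 4.12 (cv2) and the standard library are available. Lean on these libraries where they do the work, as an engineer would, in place of code of your own. Each camera call takes 0.05 s, during which the arm holds its last target.

## Working session

There is one attempt and no reset: what is moved stays moved. The work goes in short steps, Python scripts to look and compute and a tool call to move; the robot and the scene stay as the last step left them, time stands still between calls to the robot, and variables do not carry over. Pictures are saved under pics/ and viewed, and the job is handed in when it is done.

Besides the shell and the picture viewer there is one more tool, called after "Call:" by a JSON object that holds its "name" and its "arguments", one argument or row to a line. servo_tool: Moves the arm, as the interface text tells. Its arguments: {"type":"object","properties":{"steps":{"type":"array"}},"required":["steps"]}

```bash
mkdir -p pics; cat > h.py <<'E'
import numpy as np, cv2
from cell import telemetry, cams, env
def snap(name,fn):
    c=cams.camera(name); cv2.imwrite('pics/'+fn,cv2.cvtColor(c['image'],cv2.COLOR_RGB2BGR)); np.save('pics/'+fn[:-4]+'.npy',c,allow_pickle=True); return c
def load(fn): return np.load('pics/'+fn+'.npy',allow_pickle=True).item()
def ray(c,u,v):
    K=np.array([[c['fx'],0,c['cx']],[0,c['fy'],c['cy']],[0,0,1.]])
    p=cv2.undistortPoints(np.array([[[u,v]]],float),K,np.array([c['k1'],0,0,0.]))[0,0]
    T=np.array(c['cam_to_world']); d=T[:3,:3]@np.array([p[0],p[1],1]); return T[:3,3],d
def onz(c,u,v,z):
    o,d=ray(c,u,v); return o+d*(z-o[2])/d[2]
def proj(c,P):
    T=np.array(c['cam_to_world']); q=T[:3,:3].T@(np.array(P,float)-T[:3,3]); x,y=q[:2]/q[2]; s=1+c['k1']*(x*x+y*y)
    return c['fx']*x*s+c['cx'],c['fy']*y*s+c['cy']
E
python3 - <<'E'
from h import *
for n in ('top','side','wrist'):
    c=snap(n,n+'0.png'); print(n,np.round(c['cam_to_world'],3).tolist(),c['fx'],c['k1'])
print(telemetry.get_state(), env.grip_depth)
E
```

```text
top [[0.025, -0.99, 0.138, 466.309], [-1.0, -0.025, 0.003, 117.551], [0.0, -0.138, -0.99, 966.705], [0.0, 0.0, 0.0, 1.0]] 437.5900567743724 -0.13914666178623192
side [[0.996, -0.05, 0.08, 498.289], [-0.093, -0.601, 0.794, -747.672], [0.008, -0.798, -0.603, 740.856], [0.0, 0.0, 0.0, 1.0]] 467.11429343649957 -0.19519235897799475
wrist [[-0.344, -0.894, -0.287, 287.387], [-0.939, 0.328, 0.102, 559.376], [0.003, 0.305, -0.952, 372.925], [0.0, 0.0, 0.0, 1.0]] 344.74741571598867 -0.10660335095085816
{'time': 0.15, 'q': array([ 1.47861980e+00,  3.85429182e-01,  6.97718943e-03, -3.56453356e-04,
       -1.19396959e+00, -2.58609126e-01]), 'dq': array([ 0.00070189, -0.00149953,  0.00336961,  0.00276379, -0.0016251 ,
        0.00067989]), 'tau': array([-2.72800389e-04, -3.92678726e+01,  1.88581216e+01,  4.18855995e+00,
       -3.39487880e-03,  1.49814721e-06]), 'ee_pos': array([214.68627807, 586.83768589, 403.8568788 ]), 'tool_rot': array([ 1.79881429e+00, -2.57404072e+00,  1.61218312e-03]), 'contact_force': array([-0.23404986,  0.75979575, -0.48040661]), 'torque': array([-0.02781544,  0.03390304,  0.02318071]), 'gripper_width': 1.0001473250726123} 154.70000000000002
```

View pics/top0.png

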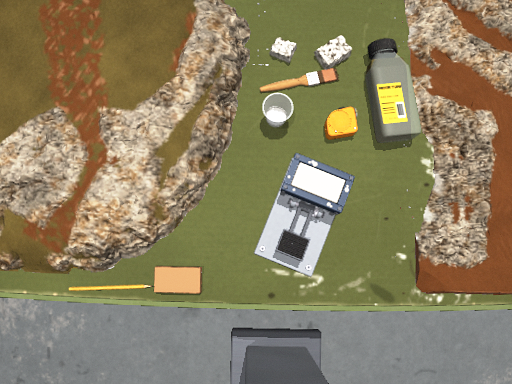

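View pics/side0.png

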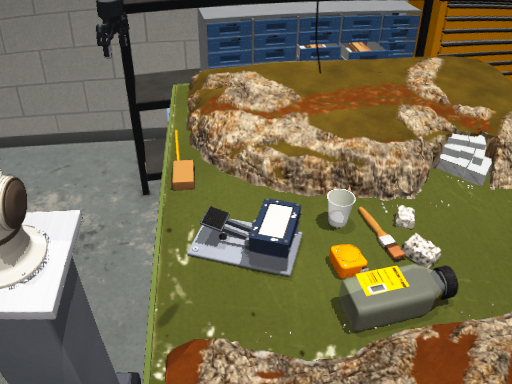

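View pics/wrist0.png

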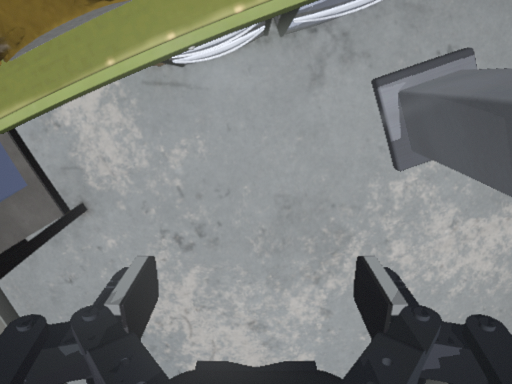

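The top view shows the press at about (305,215), with the white block at (320,182) and the pedal tread at (293,245). The side view agrees: block (278,220), tread (214,218). The wrist camera sees only floor. Next I'll measure.

```bash
python3 - <<'E'
from h import *
c=load('top0'); s=load('side0')
def mask_rect(c,box,f):
    u0,v0,u1,v1=box; im=c['image'][v0:v1,u0:u1].astype(int); m=f(im).astype(np.uint8)*255
    cs,_=cv2.findContours(m,cv2.RETR_EXTERNAL,cv2.CHAIN_APPROX_NONE); k=max(cs,key=cv2.contourArea)
    r=cv2.minAreaRect(k); M=cv2.moments(k); print('area',cv2.contourArea(k))
    return cv2.boxPoints(r)+[u0,v0], (M['m10']/M['m00']+u0,M['m01']/M['m00']+v0)
white=lambda im: im.min(2)>200
dark=lambda im: im.max(2)<45
for n,cc,b in (('top',c,(285,150,360,215)),('side',s,(255,195,305,250))):
    bx,ce=mask_rect(cc,b,white); P=np.array([onz(cc,u,v,92) for u,v in bx])
    print(n,'blk',np.round(bx,1).tolist(),ce,np.round(P,1).tolist(),'cen',onz(cc,*ce,92).round(1),np.linalg.norm(np.diff(P,axis=0),axis=1))
for n,cc,b in (('top',c,(272,225,315,265)),('side',s,(198,202,232,235))):
    bx,ce=mask_rect(cc,b,dark); P=np.array([onz(cc,u,v,69) for u,v in bx])
    print(n,'pad',np.round(bx,1).tolist(),ce,'cen',onz(cc,*ce,69).round(1),np.linalg.norm(np.diff(P,axis=0),axis=1))
# base plate: grey corners
print('edge of table',[onz(c,u,297,0).round(0) for u in (10,250,500)])
for n,cc,b in (('top',c,(240,140,370,290)),('side',s,(180,180,310,290))):
    u0,v0,u1,v1=b
    cv2.imwrite(f'pics/{n}z.png',cv2.cvtColor(cv2.resize(cc['image'][v0:v1,u0:u1],None,fx=4.5,fy=4.5,interpolation=cv2.INTER_CUBIC)[:600,:800],cv2.COLOR_RGB2BGR))
E
```

```text
area 1115.5
top blk [[290.4, 184.0], [299.4, 161.6], [345.2, 179.9], [336.3, 202.3]] (317.8008366950545, 181.96922157477962) [[610.8, 37.8, 92.0], [657.7, 19.9, 92.0], [622.2, -74.5, 92.0], [575.6, -55.8, 92.0]] cen [616.3 -18.   92. ] [ 50.20066726 100.8706228   50.13573345]
area 692.5
side blk [[258.7, 232.9], [269.2, 200.1], [291.9, 207.3], [281.4, 240.1]] (275.5783393501805, 220.51022864019254) [[577.5, -58.4, 92.0], [611.2, 44.8, 92.0], [657.3, 16.0, 92.0], [620.5, -83.3, 92.0]] cen [616.5 -23.8  92. ] [108.56596481  54.38084175 105.87360637]
area 0.5
top pad [[300.0, 256.0], [300.5, 255.5], [301.5, 256.5], [301.0, 257.0]] (300.6666666666667, 256.3333333333333) cen [465.6  12.6  69. ] [1.447605   2.87549997 1.44739122]
area 290.0
side pad [[201.7, 221.7], [208.3, 205.3], [226.9, 212.8], [220.3, 229.1]] (214.58505747126438, 217.65402298850574) cen [489.4  22.3  69. ] [56.3564502  49.94683729 54.62575356]
edge of table [array([350., 661.,   0.]), array([375., 114.,   0.]), array([ 377., -460.,    0.])]
```

View pics/topz.png

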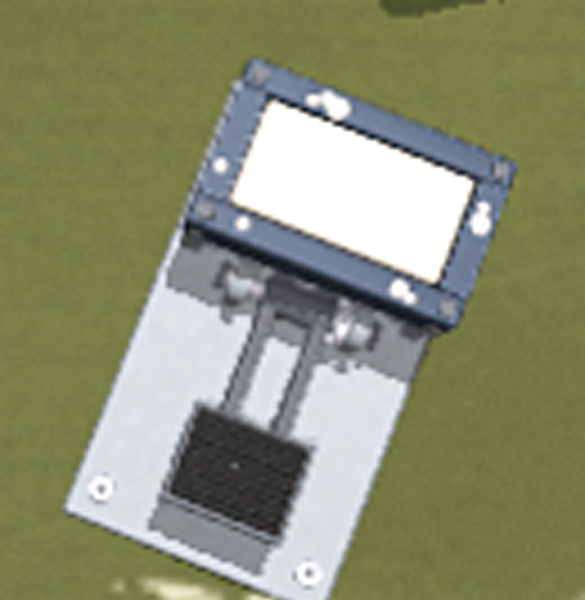

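View pics/sidez.png

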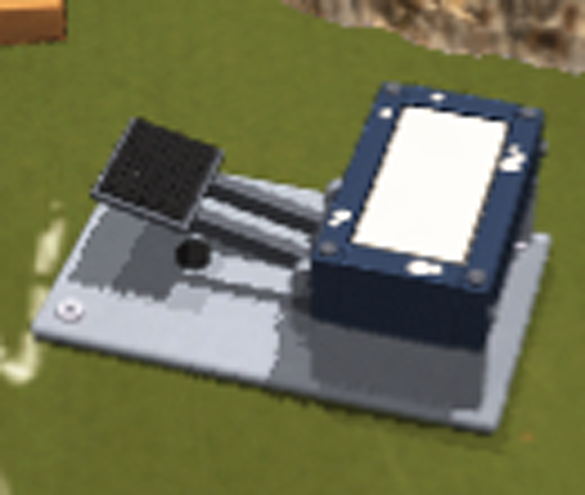

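```bash
python3 - <<'E'
from h import *
c=load('top0'); s=load('side0')
def tri(a,b):
    o1,d1=ray(c,*a);o2,d2=ray(s,*b); d1/=np.linalg.norm(d1);d2/=np.linalg.norm(d2)
    t=np.linalg.lstsq(np.c_[d1,-d2],o2-o1,rcond=None)[0]; p,q=o1+t[0]*d1,o2+t[1]*d2
    return ((p+q)/2).round(1),np.linalg.norm(p-q).round(1)
# zoom px /4.5 + offset -> subpixel
T=lambda x,y:((x+.5)/4.5+240-.5,(y+.5)/4.5+140-.5); S=lambda x,y:((x+.5)/4.5+180-.5,(y+.5)/4.5+180-.5)
pts={'L far(+x+y)':(T(268,98),S(404,105)),'far right(+x-y)':(T(475,180),S(507,122)),'near right':(T(440,285),S(455,262)),'near left':(T(232,205),S(354,240)),
'screw+x+y':(T(258,72),S(394,88)),'screw+x-y':(T(501,170),S(530,113)),'screw-x-y':(T(447,308),S(477,276)),'screw-x+y':(T(206,210),S(327,247)),'pad':(T(240,470),S(159,172))}
# pad corners
for k,(a,b) in pts.items(): print(k,np.round(a,1),np.round(b,1),tri(a,b))
print([onz(c,*T(x,y),69).round(1) for x,y in ((240,470),)])
for z,e in ((6,'plate'),):
  for p in ((67,512),(330,600)): print(onz(c,*T(*p),z).round(1))
E
```

```text
L far(+x+y) [299.2 161.4] [269.4 202.9] (array([631. ,  21.9, 108.2]), np.float64(46.0))
far right(+x-y) [345.2 179.6] [292.3 206.7] (array([626.7, -61.4, 156.9]), np.float64(30.7))
near right [337.4 202.9] [280.7 237.8] (array([599.5, -63. ,  76.9]), np.float64(46.2))
near left [291.2 185.2] [258.3 232.9] (array([603.6,  28.6,  13.4]), np.float64(34.7))
screw+x+y [296.9 155.6] [267.2 199.2] (array([633.3,  27. , 117.2]), np.float64(60.1))
screw+x-y [350.9 177.4] [297.4 204.7] (array([631.9, -70.4, 168.4]), np.float64(36.0))
screw-x-y [338.9 208.1] [285.6 240.9] (array([599.1, -68.4,  72.6]), np.float64(65.6))
screw-x+y [285.4 186.3] [252.3 234.5] (array([5.968e+02, 3.970e+01, 4.000e-01]), np.float64(46.6))
pad [292.9 244.1] [214.9 217.8] (array([490.2,  28.2,  63.2]), np.float64(0.3))
[array([490.3,  28.8,  69. ])]
[469.7 106.2   6. ]
[430.  -22.1   6. ]
```

Corner pairing was permuted between the views (the pad agrees well). Re-pair.

```bash
python3 - <<'E'
from h import *
c=load('top0'); s=load('side0')
def tri(a,b):
    o1,d1=ray(c,*a);o2,d2=ray(s,*b); d1/=np.linalg.norm(d1);d2/=np.linalg.norm(d2)
    t=np.linalg.lstsq(np.c_[d1,-d2],o2-o1,rcond=None)[0]; p,q=o1+t[0]*d1,o2+t[1]*d2
    return (p+q)/2,np.linalg.norm(p-q).round(1)
T=lambda x,y:((x+.5)/4.5+240-.5,(y+.5)/4.5+140-.5); S=lambda x,y:((x+.5)/4.5+180-.5,(y+.5)/4.5+180-.5)
tb=[(232,205),(268,98),(475,180),(440,285)]; sb=[(404,105),(507,122),(455,262),(354,240)]
ts=[(206,210),(258,72),(501,170),(447,308)]; ss=[(394,88),(530,113),(477,276),(327,247)]
for tt,sx in ((tb,sb),(ts,ss)):
    P=[]
    for a,b in zip(tt,sx):
        p,e=tri(T(*a),S(*b)); P.append(p); print(p.round(1),e, 'top@92',onz(c,*T(*a),92).round(1),'side@92',onz(s,*S(*b),92).round(1))
    P=np.array(P); print('cen',P.mean(0)); l=P[0]+P[1]-P[2]-P[3]; w=P[1]+P[2]-P[0]-P[3]
    print('yaw',np.degrees(np.arctan2(-l[0],l[1])),np.degrees(np.arctan2(w[1],w[0])),np.linalg.norm(l)/2,np.linalg.norm(w)/2)
E
```

```text
[609.6  36.1  90.8] 2.1 top@92 [608.3  36.2  92. ] side@92 [610.5  34.8  92. ]
[658.7  20.1  89.9] 0.5 top@92 [658.   20.4  92. ] side@92 [658.5  17.8  92. ]
[621.7 -74.6  90.3] 2.6 top@92 [622.7 -74.3  92. ] side@92 [620.  -76.6  92. ]
[575.5 -58.2  91.6] 2.2 top@92 [574.4 -58.1  92. ] side@92 [576.6 -58.4  92. ]
cen [616.39046074 -19.16107762  90.67197342]
yaw -20.602168396696985 -18.777863395027676 100.99286210631223 50.319618139943515
[606.4  47.9  92.2] 1.3 top@92 [605.8  47.9  92. ] side@92 [607.1  48.3  92. ]
[670.6  24.9  90.8] 0.7 top@92 [670.  25.  92.] side@92 [670.7  23.5  92. ]
[628.1 -86.4  92. ] 0.8 top@92 [627.7 -86.3  92. ] side@92 [628.5 -86.4  92. ]
[564.1 -61.4  91.4] 0.1 top@92 [564.  -61.3  92. ] side@92 [564.1 -62.   92. ]
cen [617.32280274 -18.74666223  91.59299144]
yaw -21.02868440313202 -20.540355492664904 118.15849560025865 68.45443224962459
```

Call:
{"name": "servo_tool", "arguments": {
  "steps": [
    [[0.036,-0.037,0],[0,0,0.13],0],
    [[0.072,-0.074,0],[0,0,0.26],0],
    [[0.108,-0.111,0],[0,0,0.4],0],
    [[0.144,-0.148,0],[0,0,0.53],0],
    [[0.18,-0.185,0],[0,0,0.66],0],
    [[0.216,-0.222,0],[0,0,0.8],0],
    [[0.252,-0.259,0],[0,0,0.93],0],
    [[0.288,-0.296,0],[0,0,1.06],0],
    [[0.324,-0.333,0],[0,0,1.2],0],
    [[0.36,-0.37,0],[0,0,1.33],0],
    [[0.396,-0.407,0],[0,0,1.46],0],
    [[0.429,-0.444,0],[0,0,1.581],0]
  ]
}}

```text
time: 1.65
ee_pos: [484.6, 29.7, 404.7]
tool_rot: [-0.57, -3.089, -0.0]
contact_force: [0.3, -0.0, -0.1]
gripper_width: -0.001
```

```bash
cat >> h.py <<'E'
from scipy.spatial.transform import Rotation as R
def st():
    s=telemetry.get_state(); M=R.from_rotvec(s['tool_rot']).as_matrix()
    print('t',round(s['time'],2),'pos',s['ee_pos'].round(1),'xang',round(np.degrees(np.arctan2(M[1,0],M[0,0])),2),'z',M[:,2].round(4),'F',s['contact_force'].round(1),'T',s['torque'].round(2),'w',round(s['gripper_width'],3)); return s,M
E
python3 - <<'E'
from h import *
s,M=st(); snap('side','side1.png'); snap('wrist','wrist1.png')
d=np.array([484.2,31.3,300])-s['ee_pos']; print('tool shift',(M.T@d).round(1))
E
```

```text
t 1.65 pos [484.6  29.7 404.7] xang 159.08 z [ 0.e+00  1.e-04 -1.e+00] F [ 0.3 -0.  -0.1] T [ 0.06 -0.03  0.05] w -0.001
tool shift [  0.9   1.3 104.7]
```

View pics/side1.png

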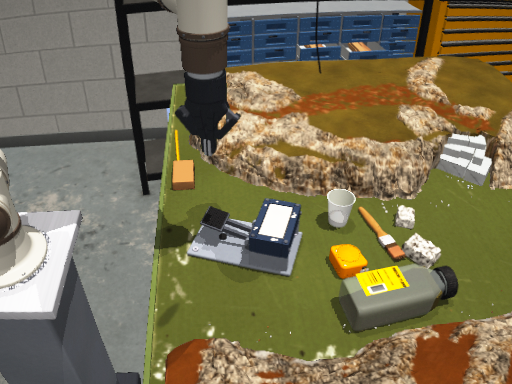

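View pics/wrist1.png

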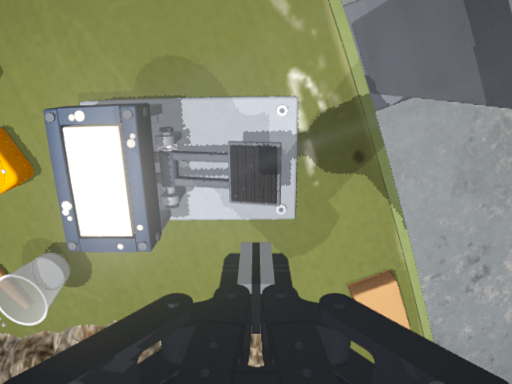

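The gripper is shut and above the tread. In the wrist view the tread is at (255,173), the block at (98,181), and the press is square to the image.

```bash
python3 - <<'E'
from h import *
w=load('wrist1')
print('pad',onz(w,255,173,69).round(1))
P=[onz(w,u,v,92).round(1) for u,v in ((63,127),(122,123),(132,237),(73,238))]; print(P,np.mean(P,0))
P=[onz(w,u,v,92).round(1) for u,v in ((49,117),(141,111),(155,242),(69,244))]; print(P,np.mean(P,0)) # screws approx
E
```

```text
pad [486.3  25.4  69. ]
[array([619.9, -76.4,  92. ]), array([570.5, -59.5,  92. ]), array([610.1,  35. ,  92. ]), array([663.9,  16. ,  92. ])] [616.1   -21.225  92.   ]
[array([627.4, -88.7,  92. ]), array([551.4, -62.2,  92. ]), array([592.3,  47. ,  92. ]), array([671. ,  19.9,  92. ])] [610.525 -21.     92.   ]
```

Call:
{"name": "servo_tool", "arguments": {
  "steps": [
    [[0.001,0.001,0.04],[0,0,0],0],
    [[0.001,0.001,0.09],[0,0,0],0],
    [[0.001,0.001,0.13],[0,0,0],0],
    [[0.001,0.001,0.15],[0,0,0],0],
    [[0.001,0.001,0.15],[0,0,0],0]
  ]
}}

```text
time: 2.38
ee_pos: [483.0, 33.0, 253.2]
tool_rot: [-0.562, -3.087, 0.004]
contact_force: [0.7, 0.0, -0.3]
gripper_width: -0.003
```

```bash
python3 - <<'E'
from h import *
s,M=st(); c=snap('side','side2.png'); cv2.imwrite('pics/side2z.png',cv2.cvtColor(cv2.resize(c['image'][120:290,150:330],None,fx=3.5,fy=3.5),cv2.COLOR_RGB2BGR))
E
```

```text
t 2.38 pos [483.   33.  253.2] xang 159.37 z [-0.0041 -0.0016 -1.    ] F [ 0.7  0.  -0.3] T [ 0.03 -0.01 -0.02] w -0.003
```

View pics/side2z.png

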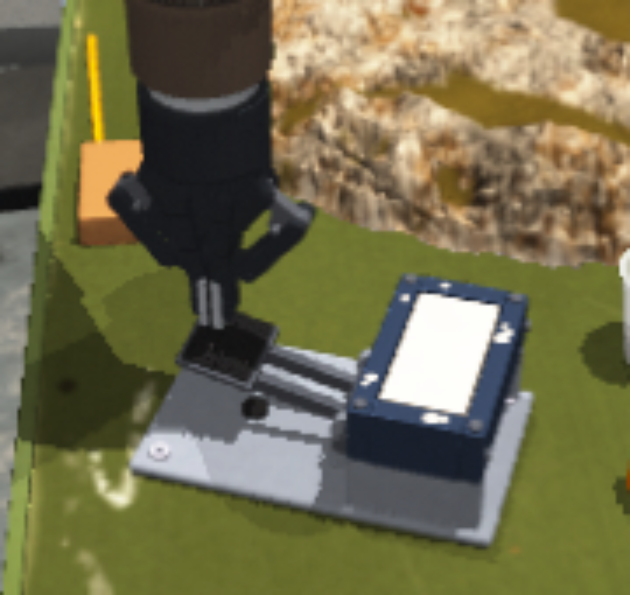

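Fingertips are about 8 mm above the tread, with the knuckles well clear of the mould. Now pressing.

Call:
{"name": "servo_tool", "arguments": {
  "steps": [
    [[0,0,0.004],[0,0,0],0],
    [[0,0,0.008],[0,0,0],0],
    [[0,0,0.012],[0,0,0],0],
    [[0,0,0.016],[0,0,0],0],
    [[0,0,0.02],[0,0,0],0],
    [[0,0,0.024],[0,0,0],0],
    [[0,0,0.028],[0,0,0],0],
    [[0,0,0.032],[0,0,0],0],
    [[0,0,0.036],[0,0,0],0],
    [[0,0,0.04],[0,0,0],0],
    [[0,0,0.044],[0,0,0],0],
    [[0,0,0.046],[0,0,0],0]
  ]
}}

```text
time: 3.92
ee_pos: [482.5, 33.0, 209.1]
tool_rot: [-0.564, -3.087, 0.001]
contact_force: [-7.4, 3.9, 10.6]
gripper_width: 0.002
```

```bash
python3 - <<'E'
from h import *
s,M=st(); c=snap('side','side3.png'); cv2.imwrite('pics/side3z.png',cv2.cvtColor(cv2.resize(c['image'][120:290,150:330],None,fx=3.5,fy=3.5),cv2.COLOR_RGB2BGR))
E
```

```text
t 3.92 pos [482.5  33.  209.1] xang 159.3 z [-3.3e-03 -3.0e-04 -1.0e+00] F [-7.4  3.9 10.6] T [1.46 2.08 0.02] w 0.002
```

View pics/side3z.png

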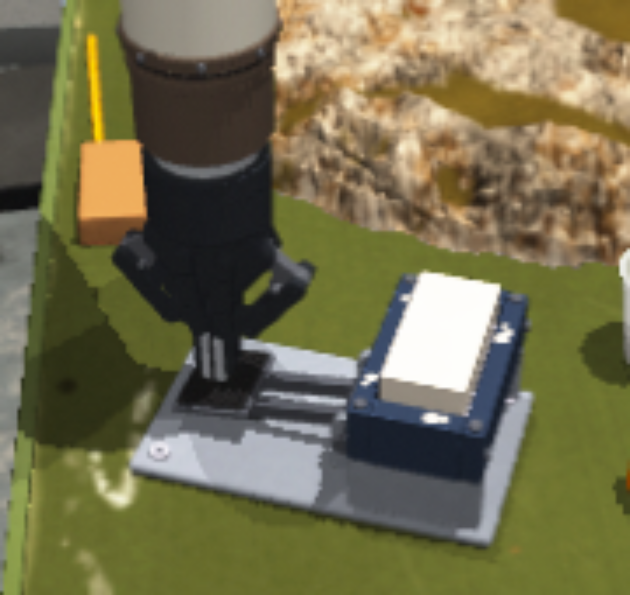

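Block is rising. Tips are at z = 36 with 10.6 N, so the pedal isn't at its stop yet. Continuing in 1.5 mm steps.

Call:
{"name": "servo_tool", "arguments": {
  "steps": [
    [[0,0,0.0015],[0,0,0],0],
    [[0,0,0.003],[0,0,0],0],
    [[0,0,0.0045],[0,0,0],0],
    [[0,0,0.0045],[0,0,0],0]
  ]
}}

```text
time: 4.47
ee_pos: [482.5, 33.0, 204.6]
tool_rot: [-0.564, -3.088, 0.001]
contact_force: [-7.2, 4.1, 8.9]
gripper_width: -0.001
```

Call:
{"name": "servo_tool", "arguments": {
  "steps": [
    [[0,0,0.001],[0,0,0],0],
    [[0,0,0.002],[0,0,0],0],
    [[0,0,0.002],[0,0,0],0]
  ]
}}

```text
time: 4.85
ee_pos: [482.6, 33.0, 202.7]
tool_rot: [-0.564, -3.088, 0.001]
contact_force: [-6.0, 4.1, 9.9]
gripper_width: 0.001
```

Call:
{"name": "servo_tool", "arguments": {
  "steps": [
    [[0,0,0.001],[0,0,0],0],
    [[0,0,0.002],[0,0,0],0],
    [[0,0,0.002],[0,0,0],0]
  ]
}}

```text
time: 5.22
ee_pos: [482.7, 32.9, 200.8]
tool_rot: [-0.564, -3.088, 0.001]
contact_force: [-6.0, 3.8, 9.4]
gripper_width: -0.001
```

Call:
{"name": "servo_tool", "arguments": {
  "steps": [
    [[0,0,0.001],[0,0,0],0],
    [[0,0,0.002],[0,0,0],0],
    [[0,0,0.002],[0,0,0],0]
  ]
}}

```text
time: 5.6
ee_pos: [482.8, 32.9, 199.8]
tool_rot: [-0.563, -3.089, 0.001]
contact_force: [-8.4, 4.1, 17.8]
gripper_width: -0.002
```

Call:
{"name": "servo_tool", "arguments": {
  "steps": [
    [[0,0,0.001],[0,0,0],0],
    [[0,0,0.001],[0,0,0],0]
  ]
}}

```text
time: 5.85
ee_pos: [482.8, 32.9, 199.5]
tool_rot: [-0.563, -3.089, 0.001]
contact_force: [-10.5, 3.6, 24.0]
gripper_width: -0.004
```

```bash
python3 - <<'E'
from h import *
s,M=st(); c=snap('side','side4.png'); cv2.imwrite('pics/side4z.png',cv2.cvtColor(cv2.resize(c['image'][120:290,150:330],None,fx=3.5,fy=3.5),cv2.COLOR_RGB2BGR))
E
```

```text
t 5.85 pos [482.8  32.9 199.5] xang 159.36 z [-1.9e-03 -6.0e-04 -1.0e+00] F [-10.5   3.6  24. ] T [1.07 2.9  0.  ] w -0.004
```

View pics/side4z.png

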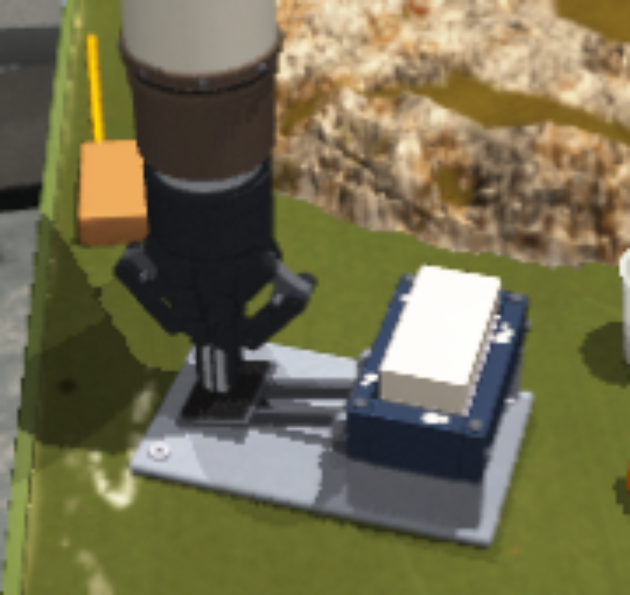

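The pedal is rigid: 24 N with almost no further travel, tips at 27 mm. Releasing it by following it up, then going up clear.

Call:
{"name": "servo_tool", "arguments": {
  "steps": [
    [[0,0,-0.006],[0,0,0],0],
    [[0,0,-0.012],[0,0,0],0],
    [[0,0,-0.018],[0,0,0],0],
    [[0,0,-0.024],[0,0,0],0],
    [[0,0,-0.03],[0,0,0],0],
    [[0,0,-0.036],[0,0,0],0],
    [[0,0,-0.042],[0,0,0],0],
    [[0,0,-0.05],[0,0,0],0],
    [[0,0,-0.075],[0,0,0],0],
    [[0,0,-0.115],[0,0,0],0],
    [[0,0,-0.16],[0,0,0],0],
    [[0,0,-0.18],[0,0,0],0]
  ]
}}

```text
time: 7.4
ee_pos: [483.5, 32.8, 379.8]
tool_rot: [0.563, 3.088, 0.003]
contact_force: [0.1, 0.2, -1.4]
gripper_width: 0.002
```

```bash
python3 - <<'E'
from h import *
s,M=st(); c=snap('side','side5.png'); t=snap('top','top5.png'); w=snap('wrist','wrist5.png')
a=cv2.resize(c['image'][170:290,170:320],None,fx=4,fy=4); cv2.imwrite('pics/side5z.png',cv2.cvtColor(a,cv2.COLOR_RGB2BGR))
E
```

```text
t 7.4 pos [483.5  32.8 379.8] xang 159.33 z [ 0.0027  0.0014 -1.    ] F [ 0.1  0.2 -1.4] T [ 0.04 -0.09  0.  ] w 0.002
```

View pics/side5z.png

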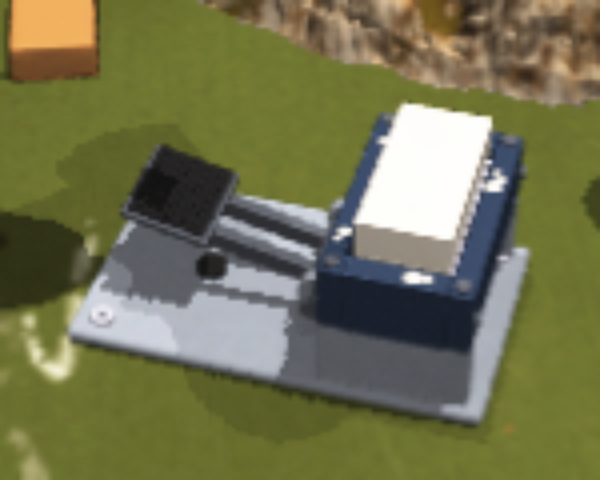

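View pics/wrist5.png

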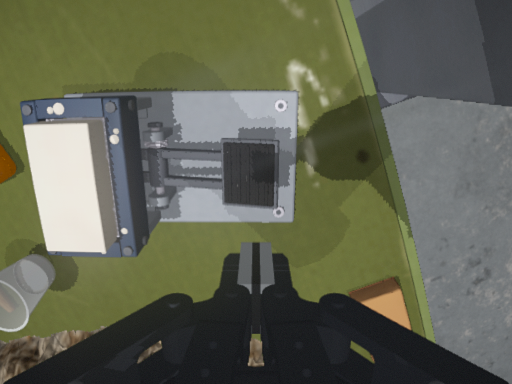

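View pics/top5.png

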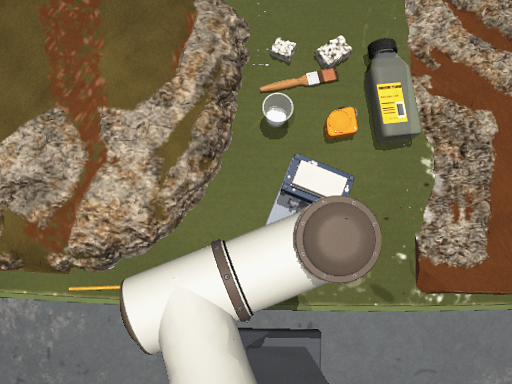

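The pedal is back at rest and the block stands proud of the rim. Now I'll measure its top face in both views.

```bash
python3 - <<'E'
from h import *
t=load('top5'); s=load('side5')
def tri(a,b):
    o1,d1=ray(t,*a);o2,d2=ray(s,*b); d1/=np.linalg.norm(d1);d2/=np.linalg.norm(d2)
    k=np.linalg.lstsq(np.c_[d1,-d2],o2-o1,rcond=None)[0]; p,q=o1+k[0]*d1,o2+k[1]*d2
    return (p+q)/2,np.linalg.norm(p-q).round(1)
im=t['image'][150:215,285:360].astype(int); m=(im.min(2)>185).astype(np.uint8)*255
k=max(cv2.findContours(m,cv2.RETR_EXTERNAL,cv2.CHAIN_APPROX_NONE)[0],key=cv2.contourArea)
bx=cv2.boxPoints(cv2.minAreaRect(k))+[285,150]; P=np.array([onz(t,u,v,114) for u,v in bx]); print(bx.round(1).tolist(),P.round(1).tolist(),P.mean(0),np.linalg.norm(np.diff(P,axis=0),axis=1))
S=lambda x,y:((x+.5)/4+170-.5,(y+.5)/4+170-.5)
sb=[(402,104),(493,117),(446,242),(355,224)]
Q=np.array([onz(s,*S(*p),114) for p in sb]); print('side',Q.round(1).tolist(),Q.mean(0))
# order top: find matching by closest
for q,p in zip(Q,sb):
    i=np.argmin(np.linalg.norm(P-q,axis=1)); r,e=tri(bx[i],S(*p)); print(r.round(1),e)
l=Q[0]+Q[1]-Q[2]-Q[3]; print('side yaw',np.degrees(np.arctan2(-l[0],l[1])))
d=np.diff(P,axis=0); print([np.degrees(np.arctan2(x[1],x[0])).round(1) for x in d])
a=cv2.resize(t['image'][140:290,240:370],None,fx=4,fy=4); cv2.imwrite('pics/top5z.png',cv2.cvtColor(a,cv2.COLOR_RGB2BGR))
ss,M=st(); print('shift to (617,-19,330)',(M.T@(np.array([617,-19,330])-ss['ee_pos'])).round(1))
E
```

```text
[[291.6, 181.6], [302.0, 156.2], [348.4, 175.4], [338.0, 200.7]] [[612.0, 37.5, 114.0], [663.9, 17.2, 114.0], [627.6, -76.2, 114.0], [576.1, -54.9, 114.0]] [619.88550215 -19.10622964 114.        ] [ 55.7598396  100.1496815   55.68049879]
side [[611.2, 32.8, 114.0], [658.4, 17.6, 114.0], [619.7, -77.6, 114.0], [576.3, -60.6, 114.0]] [616.41218423 -21.95481471 114.        ]
[612.2  37.2 110.5] 0.7
[661.   17.4 114.8] 5.3
[623.8 -76.2 113.3] 7.7
[576.8 -55.8 109.6] 0.2
side yaw -21.308876831130185
[np.float64(-21.4), np.float64(-111.2), np.float64(157.6)]
t 7.55 pos [483.3  32.8 377.8] xang 159.3 z [ 9.0e-04  1.2e-03 -1.0e+00] F [-0.1  1.1  0.3] T [-0.03  0.12  0.02] w -0.0
shift to (617,-19,330) [-143.4   -1.2   47.8]
```

View pics/top5z.png

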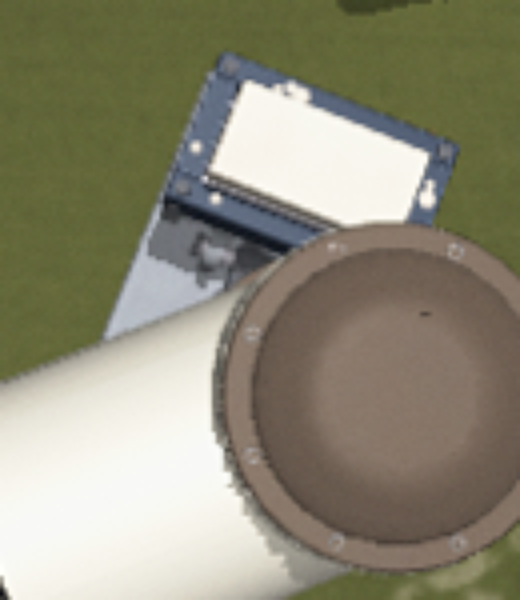

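The rim's plaster blob biases the top mask by about 3 mm. Otherwise the block is still at (617,-19.5) with yaw about -20.8°. Moving above it with the gripper open.

Call:
{"name": "servo_tool", "arguments": {
  "steps": [
    [[-0.036,0,0],[0,0,0],0.0854],
    [[-0.072,0,0],[0,0,0],0.0854],
    [[-0.108,-0.001,0],[0,0,0],0.0854],
    [[-0.1435,-0.001,0.02],[0,0,0],0.0854],
    [[-0.1435,-0.001,0.048],[0,0,0],0.0854],
    [[-0.1435,-0.001,0.048],[0,0,0],0.0854]
  ]
}}

```text
time: 8.3
ee_pos: [616.6, -19.2, 324.5]
tool_rot: [-0.564, -3.081, 0.005]
contact_force: [0.4, 0.4, -0.4]
gripper_width: 0.999
```

```bash
python3 - <<'E'
from h import *
s,M=st(); snap('wrist','wrist6.png'); c=snap('side','side6.png')
a=cv2.resize(c['image'][90:290,190:340],None,fx=3,fy=3); cv2.imwrite('pics/side6z.png',cv2.cvtColor(a,cv2.COLOR_RGB2BGR))
E
```

```text
t 8.3 pos [616.6 -19.2 324.5] xang 159.25 z [-0.0102 -0.0012 -0.9999] F [ 0.4  0.4 -0.4] T [-0.01 -0.02 -0.  ] w 0.999
```

View pics/wrist6.png

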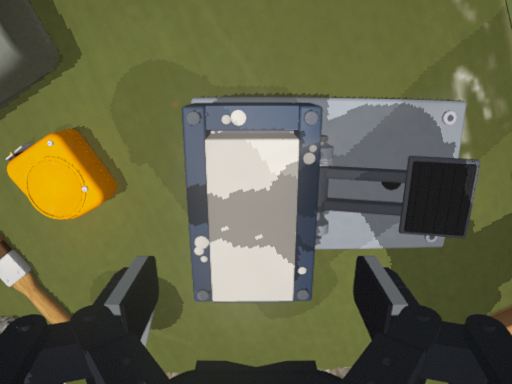

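View pics/side6z.png

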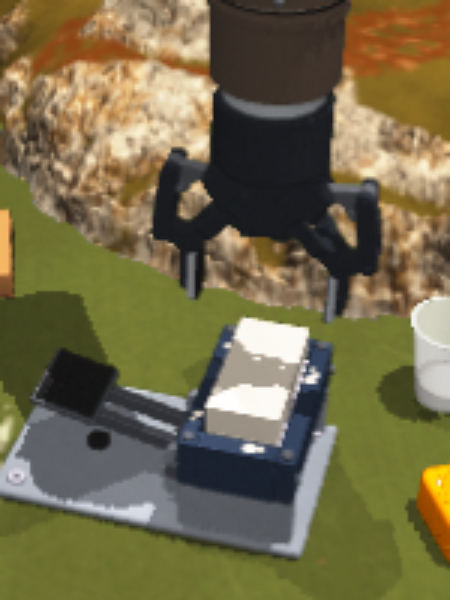

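In the wrist picture the block's top (corners ≈(205,139),(298,138),(295,302),(212,302)) is parallel to the pads (inner edges 157 and 357). I'll check centring with the settled pose.

```bash
python3 - <<'E'
from h import *
w=load('wrist6')
P=np.array([onz(w,u,v,114) for u,v in ((205,139),(298,138),(295,302),(212,302))]); print(P.round(1).tolist(),P.mean(0).round(1))
l=P[2]+P[3]-P[0]-P[1]; print('yaw',np.degrees(np.arctan2(-l[0],l[1])))
s,M=st(); print('to grasp',(M.T@(np.array([617,-19.5,265])-s['ee_pos'])).round(1))
E
```

```text
[[620.6, -76.5, 114.0], [574.9, -59.6, 114.0], [608.6, 35.3, 114.0], [656.4, 16.9, 114.0]] [615.1 -21.  114. ]
yaw -20.23506017961871
t 8.4 pos [617.5 -18.8 328.6] xang 159.34 z [-1.9e-03 -8.0e-04 -1.0e+00] F [ 0.4 -0.2  0.7] T [-0.05 -0.01  0.02] w 0.999
to grasp [ 0.1 -0.8 63.6]
```

Call:
{"name": "servo_tool", "arguments": {
  "steps": [
    [[0,0,0],[0,0,0],0.0854],
    [[0,0,0],[0,0,0],0.0854],
    [[0,0,0],[0,0,0],0.0854]
  ]
}}

```text
time: 8.78
ee_pos: [617.5, -18.7, 330.1]
tool_rot: [0.563, 3.089, 0.001]
contact_force: [0.7, -0.1, 0.3]
gripper_width: 0.999
```

```bash
python3 - <<'E'
from h import *
s,M=st(); print('to grasp',(M.T@(np.array([617,-19.5,265])-s['ee_pos'])).round(1))
E
```

```text
t 8.78 pos [617.5 -18.7 330.1] xang 159.33 z [ 1.4e-03  3.0e-04 -1.0e+00] F [ 0.7 -0.1  0.3] T [-0.02  0.02  0.02] w 0.999
to grasp [ 0.3 -1.  65.1]
```

Call:
{"name": "servo_tool", "arguments": {
  "steps": [
    [[0,-0.001,0.015],[0,0,0],0.0854],
    [[0,-0.001,0.03],[0,0,0],0.0854],
    [[0,-0.001,0.042],[0,0,0],0.0854],
    [[0,-0.001,0.052],[0,0,0],0.0854],
    [[0,-0.001,0.059],[0,0,0],0.075],
    [[0,-0.001,0.063],[0,0,0],0.065],
    [[0,-0.001,0.065],[0,0,0],0.06],
    [[0,-0.001,0.065],[0,0,0],0.06],
    [[0,-0.001,0.065],[0,0,0],0.06]
  ]
}}

```text
time: 9.9
ee_pos: [617.3, -19.8, 264.6]
tool_rot: [0.564, 3.09, 0.0]
contact_force: [-0.2, 0.3, -0.6]
gripper_width: 0.704
```

```bash
python3 - <<'E'
from h import *
s,M=st(); snap('wrist','wrist7.png'); c=snap('side','side7.png')
a=cv2.resize(c['image'][150:270,220:340],None,fx=5,fy=5); cv2.imwrite('pics/side7z.png',cv2.cvtColor(a,cv2.COLOR_RGB2BGR))
E
```

```text
t 9.9 pos [617.3 -19.8 264.6] xang 159.32 z [ 8.e-04  1.e-04 -1.e+00] F [-0.2  0.3 -0.6] T [ 0.04 -0.03  0.01] w 0.704
```

View pics/wrist7.png

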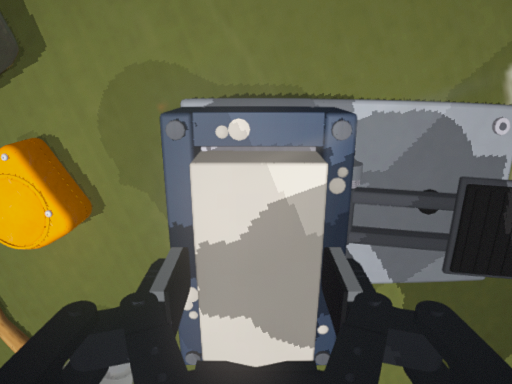

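View pics/side7z.png

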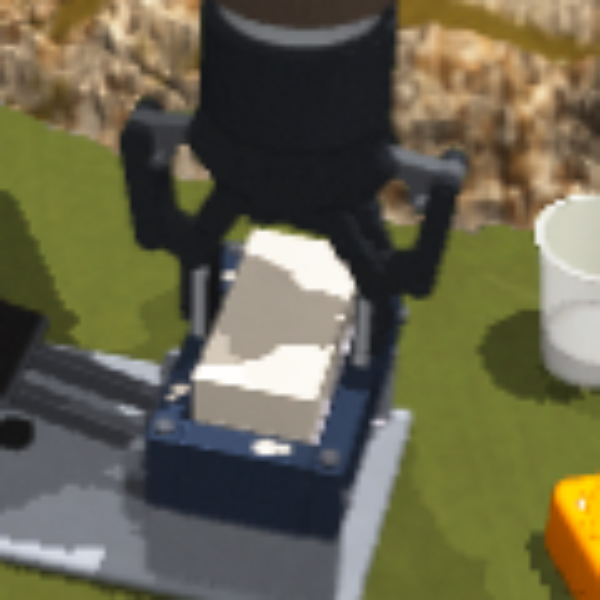

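The block sits centred between the pads with equal gaps, and nothing is touching. Closing.

Call:
{"name": "servo_tool", "arguments": {
  "steps": [
    [[0,0,0],[0,0,0],0.054],
    [[0,0,0],[0,0,0],0.05],
    [[0,0,0],[0,0,0],0.046],
    [[0,0,0],[0,0,0],0.042],
    [[0,0,0],[0,0,0],0.04],
    [[0,0,0],[0,0,0],0.04],
    [[0,0,0],[0,0,0],0.04]
  ]
}}

```text
time: 10.88
ee_pos: [617.0, -19.7, 264.2]
tool_rot: [-0.564, -3.09, 0.0]
contact_force: [-3.4, 1.8, 2.9]
gripper_width: 0.569
```

```bash
python3 - <<'E'
from h import *
s,M=st(); c=snap('side','side8.png')
a=cv2.resize(c['image'][150:270,220:340],None,fx=5,fy=5); cv2.imwrite('pics/side8z.png',cv2.cvtColor(a,cv2.COLOR_RGB2BGR))
E
```

```text
t 10.88 pos [617.  -19.7 264.2] xang 159.32 z [-7.e-04  0.e+00 -1.e+00] F [-3.4  1.8  2.9] T [ 0.51  1.06 -0.03] w 0.569
```

View pics/side8z.png

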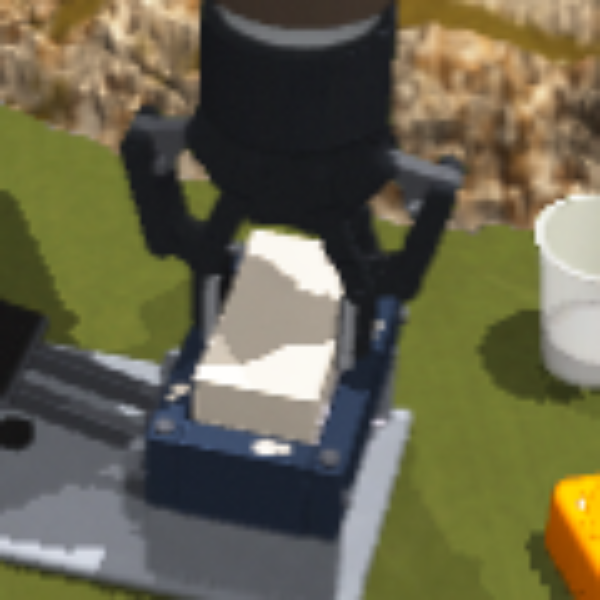

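Gripped: opening 48.6 mm, small force. Lifting gently.

Call:
{"name": "servo_tool", "arguments": {
  "steps": [
    [[0,0,-0.002],[0,0,0],0.04],
    [[0,0,-0.004],[0,0,0],0.04],
    [[0,0,-0.007],[0,0,0],0.04],
    [[0,0,-0.01],[0,0,0],0.04],
    [[0,0,-0.014],[0,0,0],0.04],
    [[0,0,-0.018],[0,0,0],0.04],
    [[0,0,-0.022],[0,0,0],0.04],
    [[0,0,-0.025],[0,0,0],0.04],
    [[0,0,-0.027],[0,0,0],0.04],
    [[0,0,-0.028],[0,0,0],0.04]
  ]
}}

```text
time: 12.18
ee_pos: [617.2, -19.8, 292.3]
tool_rot: [0.564, 3.091, 0.0]
contact_force: [0.2, -0.1, -3.5]
gripper_width: 0.569
```

```bash
python3 - <<'E'
from h import *
s,M=st(); c=snap('side','side9.png')
a=cv2.resize(c['image'][130:270,210:340],None,fx=4,fy=4); cv2.imwrite('pics/side9z.png',cv2.cvtColor(a,cv2.COLOR_RGB2BGR))
E
```

```text
t 12.18 pos [617.2 -19.8 292.3] xang 159.31 z [ 0.  0. -1.] F [ 0.2 -0.1 -3.5] T [-0.03 -0.04 -0.01] w 0.569
```

View pics/side9z.png

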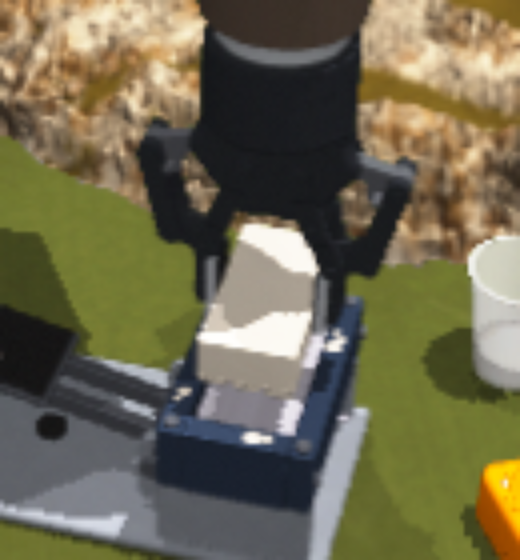

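The block is out and hanging at 3.5 N, with the plate still up. Continuing straight up.

Call:
{"name": "servo_tool", "arguments": {
  "steps": [
    [[0,0,-0.003],[0,0,0],0.04],
    [[0,0,-0.009],[0,0,0],0.04],
    [[0,0,-0.018],[0,0,0],0.04],
    [[0,0,-0.03],[0,0,0],0.04],
    [[0,0,-0.043],[0,0,0],0.04],
    [[0,0,-0.056],[0,0,0],0.04],
    [[0,0,-0.069],[0,0,0],0.04],
    [[0,0,-0.081],[0,0,0],0.04],
    [[0,0,-0.091],[0,0,0],0.04],
    [[0,0,-0.098],[0,0,0],0.04],
    [[0,0,-0.103],[0,0,0],0.04],
    [[0,0,-0.105],[0,0,0],0.04]
  ]
}}

```text
time: 13.72
ee_pos: [617.2, -19.8, 397.3]
tool_rot: [-0.564, -3.09, -0.0]
contact_force: [-0.0, -0.1, -1.9]
gripper_width: 0.572
```

Call:
{"name": "servo_tool", "arguments": {
  "steps": [
    [[0,0,0],[0,0,0],0.04],
    [[0,0,0],[0,0,0],0.04],
    [[0,0,0],[0,0,0],0.04],
    [[0,0,0],[0,0,0],0.04],
    [[0,0,0],[0,0,0],0.04],
    [[0,0,0],[0,0,0],0.04]
  ]
}}

```text
time: 14.48
ee_pos: [617.3, -19.8, 397.2]
tool_rot: [-0.564, -3.09, 0.0]
contact_force: [-0.1, -0.4, -3.1]
gripper_width: 0.566
```

```bash
python3 - <<'E'
from h import *
s,M=st(); c=snap('side','side10.png'); snap('top','top10.png'); snap('wrist','wrist10.png')
a=cv2.resize(c['image'][100:250,200:330],None,fx=4,fy=4); cv2.imwrite('pics/side10z.png',cv2.cvtColor(a,cv2.COLOR_RGB2BGR))
E
```

```text
t 14.47 pos [617.3 -19.8 397.2] xang 159.32 z [-1.e-04 -0.e+00 -1.e+00] F [-0.1 -0.4 -3.1] T [-0.04 -0.   -0.02] w 0.566
```

View pics/side10z.png

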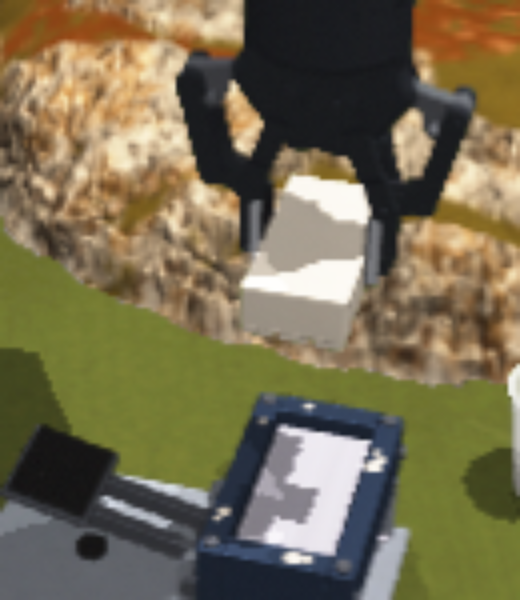

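View pics/wrist10.png

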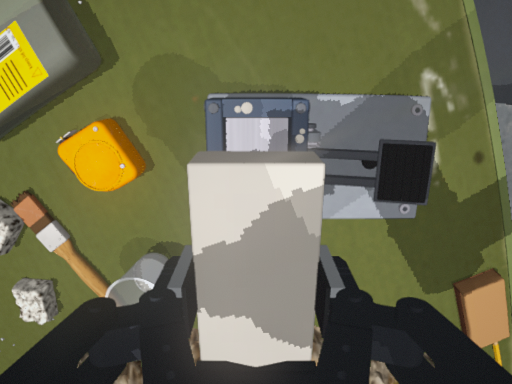

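View pics/top10.png

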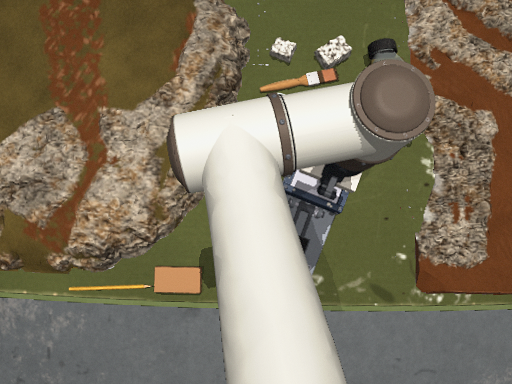

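The block is held over the mould, whose cavity is visible below. Its wrist-view corners (190,165),(325,165),(316,360),(200,360) are nearly as before the lift. I'll compare tilt and height numerically.

```bash
python3 - <<'E'
from h import *
def cor(n):
    w=load(n)['image']; g=w.min(2).astype(int)
    m=((g>85)&(w.max(2).astype(int)-w.min(2)<45)).astype(np.uint8)
    out=[]
    for v in (175,195,215,235,):
        r=np.where(m[v,150:360])[0]+150; r=r[np.abs(r-258)<85]
        # contiguous run around 258
        a=258
        while m[v,a-1]: a-=1
        b=258
        while m[v,b+1]: b+=1
        out.append((v,a,b))
    col=m[:,258]; 
    return out,[w[v,258].tolist() for v in (145,150,155,160,165,170)]
for n in ('wrist7','wrist10'): print(n,cor(n))
s=load('side10'); 
# near (-y) end lower corners and upper corners from the side zoom; expected points for level block
X=np.array([.935,-.354,0]);Y=np.array([.354,.935,0]); C=np.array([617.2,-19.5,0])
S=lambda p:((p[0]-200+.5)*4-.5,(p[1]-100+.5)*4-.5)
for z in (217,247):
  for a,b in ((-25,-50),(25,-50),(25,50),(-25,50)): print(z,a,b,np.round(S(proj(s,C+a*X+b*Y+[0,0,z])),0))
E
```

```text
wrist7 ([(175, 166, 327), (195, 168, 326), (215, 169, 324), (235, 193, 323)], [[95, 102, 115], [133, 131, 134], [127, 122, 116], [134, 129, 121], [215, 209, 200], [221, 215, 206]])
wrist10 ([(175, 187, 324), (195, 188, 373), (215, 189, 415), (235, 190, 320)], [[202, 200, 208], [185, 182, 189], [131, 126, 120], [135, 129, 123], [212, 206, 197], [220, 214, 205]])
217 -25 -50 [237. 335.]
217 25 -50 [342. 353.]
217 25 50 [384. 236.]
217 -25 50 [288. 221.]
247 -25 -50 [238. 283.]
247 25 -50 [345. 300.]
247 25 50 [388. 186.]
247 -25 50 [289. 171.]
```

Both checks match a level block. The wrist-view near edge is at the same row (~163) before and after the lift. The side-view corners agree with a level block whose underside is at z≈217 mm, within about 1 px of the full-size picture. Handing in.

```bash
python3 - <<'E'
from h import *
st(); print(env.sign_off())
E
```

```text
t 14.62 pos [617.2 -19.8 397.2] xang 159.32 z [ 0. -0. -1.] F [-0.2  0.3 -2.5] T [ 0.01 -0.03  0.04] w 0.569
the job is handed in; nothing more can be done
None
```

The block is out of the mould and held level and still over it, with its underside about 125 mm above the rim. I handed the job in at 14.6 s.

- **Pedal:** I pressed the tread with the closed fingers until it turned rigid (24 N, fingertips at 27 mm). I then followed it back up, and the side view showed it at rest with the block standing proud of the rim.
- **Grip and lift:** I gripped the block across its 50 mm width (opening reads about 48.6 mm) and lifted it straight up 133 mm. The load of about 3 N at the end was steady, and the tool's tilt read zero at the end.
- **Level check:** the wrist picture shows the block's near edge at the same row before and after the lift, so it has not slipped or tipped. The side-view corners fit a level block with its underside at about 217 mm, to roughly 1 pixel (2 mm).
- **Other things on the bench:** the arm went nowhere near them and I felt no stray contact. The closing pictures show nothing out of place, though the arm hides part of the top view.
- **Disagreements:** the top-view measurement of the raised block was about 3 mm off because of a plaster blob on the rim, so I used the combined views instead. A last automatic edge trace in the wrist picture was partly spoiled by background, so I relied only on its clean rows.

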